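# Fit the wide blade grid in the chip cutter

## Robot

A 6-joint arm with a two-finger parallel gripper is mounted at the origin on a cart in front of the work surface, level with it; the furniture and walls round the work are solid. World frame = base frame: x ahead of the robot, y to its left, z up, the work surface at z = 0. Lengths are in m, angles in rad, forces in N, time in s.
With the tool pointing down it reaches from about 0.35 to 0.975 m from the base axis. Payload 4.9 kg.
Tool frame: the origin (TCP) lies at the very end of the fingers, on their centre line; the grasp point (between the pads) lies ctrl.grip_point_offset behind it (ctrl.grip_point_offset is the distance from the TCP to the grasp point, in m); z points along the fingers, y is the direction in which the jaws open and shut (so a half turn about z gives the same grasp; the last joint's range is limited). The gripper opens to 85 mm and grips with 20 to 120 N. Pads are 22 mm wide; open, the fingers measure 114 mm over their backs; the gripper's body (76 mm by 85 mm) begins 54 mm behind the grasp point. The pads swing forward as they close: fully open they stand 13 mm farther back than shut.
Start: joints at [1.205, 0.053, 1.613, -0, 1.476, -0.119], TCP at [0.153, 0.606, 0.231] pointing down, gripper open.
Joint ranges: [-3.01, 3.01], [-1.01, 2.22], [0.06, 2.58], [-1.02, 4.17], [0.09, 2.62], [-3.14, 3.14]. Speed limits (rad/s): [2.57, 2.57, 3.14, 3.14, 3.14, 3.14].

## Interface

Orientations are given as a rotation vector (axis times angle).
In Python, from station import ctrl gives the robot as it stands. The module is installed in compiled form; this text tells all that it offers.
- The arm moves only by the shell command python3 -m creep 'ROWS' [FORCE]. ROWS is JSON, a list of rows, each a list of 5 numbers: the closure in counts, from 0 (fully open) to 255 (shut), then the shift along the tool's x, y, z in mm, then the turn about the tool's z in rad. A call has 1 to 12 rows; each row is the pose to reach, as a shift and turn from the pose commanded when the call began, along the tool's axes at that moment; what a row does not reach only later rows make up. A row lasts 1/12 s, in which the tool goes at most 41.7 mm and 7.16 degrees, less where a joint would pass 70% of its speed; a pose out of reach is approached as far as the arm can. A call with a gripper value outside its range is refused whole. The fingers move at their own pace and stop on an object; FORCE is the grip in N (left out, the last holds). Time passes only in rows, so rows that repeat a pose let the fingers close. It gives the time, the measured TCP pose, the force and the opening at its end, in the units of the state.
- ctrl.get_obs(): the state, without advancing time (a new reading comes with each control period).
- ctrl.get_image(name): name is "scene" or "top" or "wrist"; returns the picture (384x512x3 uint8, red, green, blue); there is no depth.
- ctrl.calibration(name): a dict with "fx", "fy", "cx", "cy" (pixels), "R" (3x3) and "t" (3): a world point X has camera coordinates R X + t. Camera axes: x right, y down, z forward; pixel columns grow to the right and rows downward; lengths in m; the calibration is good to about 2 mm. A picture is of the moment at which its call begins: read the wrist's pose just before it. calibration takes no time and is no camera call; for the wrist camera it gives the pose at the moment of the call.
- ctrl.finish_job(): hands the job in, once; it reports no verdict.
Trained networks look in the newest picture that a camera, given by its name, has taken for a name from the list of things; names that differ only in an ending like _2 or _b are one class to them, and where a whole thing is asked for, a point or a joint stands for the part that bears it (a point fixed in the world has none). Each returns a list of dicts, best first, with "conf" (0 to 1); they miss things now and then, are a little off and sometimes report something else, mostly with a low value. They report only what shows in the picture. A call takes as long as a camera call.
- ctrl.boxes_of(camera, label): "rect" ([left, top, width, height] in pixels, round what is visible of it).
- ctrl.outline_of(camera, label): "mask" (384x512 bool, what is visible of it) and "rect" ([left, top, width, height] in pixels, round what is visible of it).
The state is a dict: "t": time; "q": joint angles; "dq": joint speeds; "effort": joint torques, N m; "tool_pos": TCP position; "tool_rot": TCP orientation; "contact_force": force on the tool from outside, world axes, zero at the start; "wrist_torque": the same for the moment, N m; "opening": finger opening in m.
Only numpy, scipy, OpenCV 4.12 (cv2) and the standard library are available. Lean on these libraries where they do the work, as an engineer would, in place of code of your own. Each camera call takes 0.05 s, during which the arm holds its last target. There are 200 camera calls.

## Task

Take the blade grid with the wide openings out of its wooden stand and slide it, tab up and without forcing it, all the way down the two guide channels of the chip cutter until it rests on the spring buffers. Only then swing both clamp levers inward to their upright stops, so that they press the grid home and hold it there. Leave the other grid standing where it is.

Things in the scene. Friction and masses are not known exactly. Their poses are not given: they have to be found in the camera images.
- wide_grid_center (a point): Centre of the grid to fit: upright steel frame 10 thick (x) x 104 wide (y) x 100 high, 4 x 4 openings of 18 mm; on its top edge, in the middle, a black grip tab 12 thick (x) x 40 wide x 28 high. The point is 64 mm above the lower edge, 64 below the tab's top. x square to the plate, z up; same either way round. 0.2 to 0.35 kg. Stands loosely in one slot of the stand.
- narrow_grid_center (a point): The same point of the other grid: same frame and tab, but 8 x 8 openings of 9 mm. It stands parallel to the first in the stand's other slot, 75 mm away, and stays there.
- stand: Fixed slotted wooden stand, 150 (x) x 132 (y) x 50 mm high; origin under its middle. The grids stand along its y axis at x = +37.5 and -37.5 mm, lower edge 10 mm above the worktop, in grooves 13 mm wide and 40 deep.
- cutter: Fixed steel chip cutter, 140 wide; origin on the worktop under the grid's nominal place. x points back along the trough (x = -40 to 236 mm; trough walls 93 high from x = 22), y to the left along the grid's width. Its blade head (channels, buffers, levers) is clamped in slots and stands up to 7 mm left or right (y) of nominal, differently each time: feel for it, as this pose hides it.
- guide_mouth (a point): Nominal middle of the guides' mouth, 103 mm above the worktop, axes as the cutter's (the real one up to 7 mm off along y). Two channels take the grid's side edges: slot 12.6 mm (x), 107 between the channel bottoms (y), from 96 mm height down. The mouth catches a grid up to 3 mm off along y (4 along x); beyond that it lands on one channel's flat rim, 103 mm high: lift, shift off that side, retry.
- grid_rest (a point): Nominal place of the grid's centre when it rests on the two sprung rubber buffers at the channels' foot: 90 mm above the worktop (lower edge 26, frame top 126 mm). Clamped home it is about 5 mm lower. Around it: a tall larder stands 0.2 to 0.3 m to the right of the cutter, and a wall cabinet hangs behind both places from 0.46 m up, its front at about x = 0.58 m from the robot.
- lever_left (a joint): Left (+y) clamp lever, rad: 0 shut, handle upright at its stop; grows as the handle leans outward, to 1.25; starts at 1.05 to 1.2. Hinge along x, 68 mm left of the head's middle, 117 above the worktop. Black handle 12 thick (x) x 13 mm, 24 to 74 mm from the hinge. Its jaw presses the frame's top edge down in the last 0.3 rad. Stays where left; 6 N at the handle to move, 8 to 14 N to press home.
- lever_right (a joint): Right (-y) clamp lever, mirror image of the left one: hinge 68 mm right of the head's middle, also 0 when shut and growing as it leans outward.
- buffer_left (a joint): Travel of the left spring buffer, m: 0 free, grows as the grid is pressed down, about 0.005 with the lever shut, 0.0075 at most. Preload 2.4 N, 0.8 N per mm.
- buffer_right (a joint): The same for the right buffer.

How it is judged:
On the way:
1. the wide grid is down in the guide channels, resting on the buffers, with both levers still open (z of wide_grid_center in the frame of cutter below 0.094 m and horizontal distance between wide_grid_center and cutter below 0.012 m and angle between the x axis of wide_grid_center and the x axis of cutter, either way round below 0.1 rad and value of joint each of lever_left, lever_right above 0.5 rad), for 0.2 s.
At the end, for the whole second after the job is handed in: Both levers are within 0.09 rad of shut and stay there; the wide grid stands upright in the channels, pressed at least 2.8 mm down onto each buffer, at rest; the narrow grid is still in its slot, within 15 mm of its start (value of joint each of lever_left, lever_right below 0.09 rad and value of joint each of buffer_left, buffer_right above 0.0028 m and z of wide_grid_center in the frame of cutter below 0.088 m and horizontal distance between wide_grid_center and cutter below 0.012 m and angle between wide_grid_center's own z axis and vertical below 0.06 rad and linear speed of wide_grid below 0.02 m/s and distance of narrow_grid_center from where it was at the start of the episode below 0.015 m); the robot touches nothing.
It fails at once if the hand forces the grid: while it holds or touches the grid, grid and cutter press on each other with more than 50 N (contact force between the fingers and wide_grid above 0.2 N and contact force between wide_grid and cutter above 50 N).
It fails at once if the grid is let go above the channels or in them before it is down, so that it drops (horizontal distance between wide_grid_center and cutter below 0.06 m and z of wide_grid_center in the frame of cutter above 0.1 m and contact force between the fingers and wide_grid below 0.2 N).
It fails at once if the other grid is knocked out of its place (distance of narrow_grid_center from where it was at the start of the episode above 0.03 m).
It also fails if it takes over 72 s, if anything falls off the work surface, if the arm or the gripper's body presses on something with over 40 N, if the wrist force passes 120 N, or if a joint passes its speed limit or range.

## Working session

There is one attempt and no reset: what is moved stays moved. The work goes in short steps, Python scripts to look and compute and a shell command to move; the robot and the scene stay as the last step left them, time stands still between calls to the robot, and variables do not carry over. Pictures are saved under pics/ and viewed, about 8 in all and at most 12, crops included, and the job is handed in when it is done.

```bash
mkdir -p pics; python3 - <<'E'
from station import ctrl
import cv2,numpy as np
o=ctrl.get_obs();print(o['t'],o['tool_pos'],o['tool_rot'],o['opening'],ctrl.grip_point_offset)
ims={}
for n in('scene','top'):
    ims[n]=ctrl.get_image(n)
    cv2.imwrite(f'pics/{n}0.png',ims[n][:,:,::-1])
    for l in('wide_grid_center','narrow_grid_center','stand','cutter','lever_left','lever_right'):
        for b in ctrl.boxes_of(n,l)[:2]: print(n,l,np.round(b['rect']),round(b['conf'],2))
    c=ctrl.calibration(n);print(n,c['fx'],c['cx'],c['cy'],(-c['R'].T@c['t']).round(3),np.array(c['R']).round(3).tolist())
cv2.imwrite('pics/both0.png',cv2.resize(np.hstack([ims['scene'],ims['top']]),(800,300))[:,:,::-1])
E
```

```text
0.0 [0.15246502 0.6054793  0.23006453] [-3.86647096e-01 -3.11722470e+00  3.11664727e-03] 0.08543025356381065 0.0187
scene wide_grid_center [195. 124.  40.  55.] 0.62
scene narrow_grid_center [174. 140.  40.  59.] 0.9
scene stand [158. 158.  91.  58.] 0.76
scene cutter [239. 168. 150. 127.] 0.72
scene lever_left [241. 167.  30.  35.] 0.77
scene lever_right [318. 230.  39.  28.] 0.7
scene 462.5761746808484 246.09353150396637 194.97319272845192 [ 0.111 -0.331  0.728] [[0.85, -0.526, 0.009], [-0.373, -0.613, -0.697], [0.372, 0.589, -0.717]]
top wide_grid_center [152. 177.  55.  33.] 0.57
top narrow_grid_center [162. 212.  58.  28.] 0.82
top stand [149. 167.  82.  88.] 0.71
top cutter [246.  79. 150. 137.] 0.64
top cutter [251. 187.  35.   5.] 0.45
top lever_left [250. 184.  37.   9.] 0.78
top lever_right [347. 162.  48.  17.] 0.67
top 424.3897776254631 262.56627278368103 195.25124060050157 [0.28  0.179 0.92 ] [[-0.02, -1.0, -0.014], [-0.981, 0.022, -0.194], [0.194, 0.01, -0.981]]
```

View pics/top0.png

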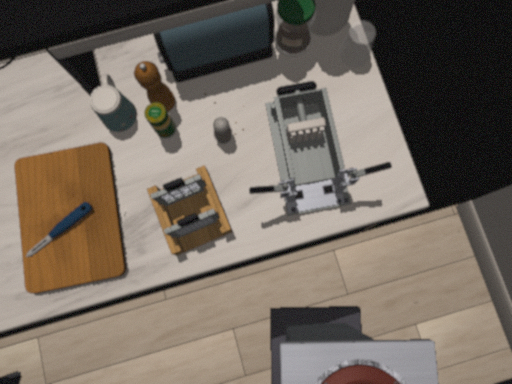

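View pics/scene0.png

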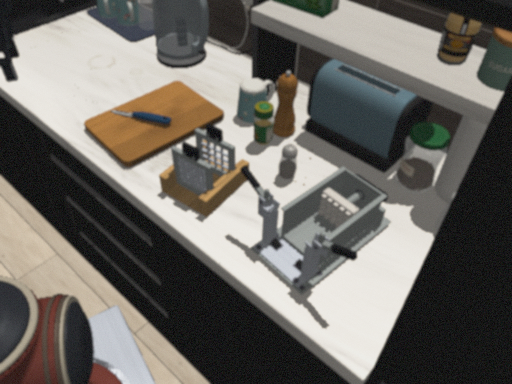

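```bash
python3 - <<'E'
import cv2,numpy as np
t=cv2.imread('pics/top0.png')
a=cv2.resize(t[155:260,140:240],None,fx=4,fy=4,interpolation=cv2.INTER_CUBIC)
b=cv2.resize(t[75:220,240:400],(464,420),interpolation=cv2.INTER_CUBIC)
cv2.imwrite('pics/crop0.png',np.hstack([cv2.resize(a,(380,399)),cv2.resize(b,(420,399))]))
E
cat > h.py <<'E'
from station import ctrl
import numpy as np,cv2
def bp(n,uv,z,c=None):
    c=c or ctrl.calibration(n);R=np.array(c['R']);o=-R.T@np.array(c['t'])
    d=R.T@np.array([(uv[0]-c['cx'])/c['fx'],(uv[1]-c['cy'])/c['fy'],1]);return o+d*(z-o[2])/d[2]
def pj(n,X,c=None):
    c=c or ctrl.calibration(n);p=np.array(c['R'])@np.array(X)+np.array(c['t']);return np.array([c['fx']*p[0]/p[2]+c['cx'],c['fy']*p[1]/p[2]+c['cy']])
E
```

```text
(no output)
```

View pics/crop0.png

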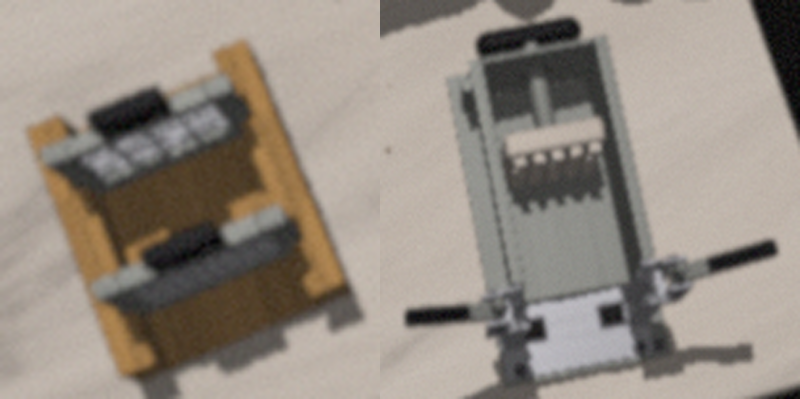

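```bash
python3 - <<'E'
from h import *
s=lambda x,y:(140+x/3.8,155+y/3.8)
k=lambda x,y:(240+(x-380)/2.625,75+y/2.752)
def pr(n,a,b,z):
    A,B=bp('top',a,z),bp('top',b,z);d=A-B;print(n,((A+B)/2).round(4),'len',np.linalg.norm(d).round(4),'yaw(y axis)',np.degrees(np.arctan2(-d[0],d[1])).round(1))
pr('wide',s(46,159),s(234,87),.11)
pr('narrow',s(97,292),s(295,220),.11)
pr('levers',k(407,318),k(777,247),.15)
pr('troughrear',k(475,65),k(605,40),.093)
pr('troughfront base',k(515,383),k(663,352),0.0)
pr('standfront',s(130,375),s(345,287),.05)
E
```

```text
wide [0.4597 0.3547 0.11  ] len 0.1029 yaw(y axis) 20.4
narrow [0.39   0.3248 0.11  ] len 0.106 yaw(y axis) 19.1
levers [0.4632 0.0773 0.15  ] len 0.2678 yaw(y axis) 9.3
troughrear [0.6565 0.1031 0.093 ] len 0.1052 yaw(y axis) 9.6
troughfront base [0.4294 0.0636 0.    ] len 0.1265 yaw(y axis) 10.1
standfront [0.3569 0.3126 0.05  ] len 0.1243 yaw(y axis) 21.2
```

```bash
cat >> h.py <<'E'
from scipy.spatial.transform import Rotation as Ro
def plan(x,y,z,yaw):
    "yaw deg: world heading of the grid normal (tool y axis, mod 180); prints shift mm and turn rad"
    o=ctrl.get_obs();M=Ro.from_rotvec(o['tool_rot']).as_matrix()
    d=M.T@(np.array([x,y,z])-o['tool_pos'])*1000
    cur=np.degrees(np.arctan2(M[1,1],M[0,1]));dy=(yaw-cur+90)%180-90
    print('t',o['t'],'pos',o['tool_pos'].round(4),'cur yaw',cur.round(2),'zaxis',M[:,2].round(3),'q6',o['q'][5].round(2),'SHIFT',d.round(1),'TURN',(-np.radians(dy)).round(4),'f',o['contact_force'].round(1),'open',o['opening'].round(4))
E
python3 -c "
from h import *
plan(.45,.35,.25,22)"
```

```text
Traceback (most recent call last):
  File "h.py", line 14, in plan
    print('t',o['t'],'pos',o['tool_pos'].round(4),'cur yaw',cur.round(2),'zaxis',M[:,2].round(3),'q6',o['q'][5].round(2),'SHIFT',d.round(1),'TURN',(-np.radians(dy)).round(4),'f',o['contact_force'].round(1),'open',o['opening'].round(4))
                                                                                                                                                                                                                     ^^^^^^^^^^^^^^^^^^
AttributeError: 'float' object has no attribute 'round'
```

```bash
sed -i "s/o\['opening'\].round(4)/round(o['opening'],4)/" h.py
python3 -c "
from h import *
plan(.45,.35,.25,22)"
```

```text
t 0.7 pos [0.1527 0.6061 0.2313] cur yaw 75.86 zaxis [ 0.  0. -1.] q6 -0.12 SHIFT [-350.9 -175.7  -18.7] TURN 0.94 f [-0.7 -0.5 -0.8] open 0.0851
```

```bash
python3 -m creep '[[120,-35,-18,-19,0.12],[120,-70,-35,-19,0.24],[120,-105,-53,-19,0.36],[120,-140,-70,-19,0.48],[120,-176,-88,-19,0.6],[120,-211,-105,-19,0.72],[120,-246,-123,-19,0.84],[120,-281,-141,-19,0.94],[120,-316,-158,-19,0.94],[120,-351,-176,-19,0.94],[120,-351,-176,-19,0.94],[120,-351,-176,-19,0.94]]' 40
python3 - <<'E'
from h import *
plan(.4597,.3547,.16,22)
im=ctrl.get_image('wrist');c=ctrl.calibration('wrist')
for l in('wide_grid_center','narrow_grid_center','stand'):
    for b in ctrl.boxes_of('wrist',l)[:2]: print(l,np.round(b['rect']),round(b['conf'],2))
np.save('w1.npy',c,allow_pickle=True);print((-c['R'].T@c['t']).round(3))
cv2.imwrite('pics/w1.png',im[:,:,::-1])
E
```

```text
t: 1.7
tool_pos: [0.4513, 0.3483, 0.2503]
tool_rot: [-1.761, -2.601, 0.0]
contact_force: [-1.0, -0.1, 0.3]
opening: 0.045
t 1.7 pos [0.4513 0.3483 0.2503] cur yaw 21.79 zaxis [-0.  0. -1.] q6 0.15 SHIFT [ 2.8 10.2 90.3] TURN -0.0037 f [-1.  -0.1  0.3] open 0.045
wide_grid_center [263. 122.  12. 100.] 0.96
narrow_grid_center [183. 122.  30.  98.] 0.59
stand [169. 107. 124. 106.] 0.82
[0.425 0.412 0.393]
```

View pics/w1.png

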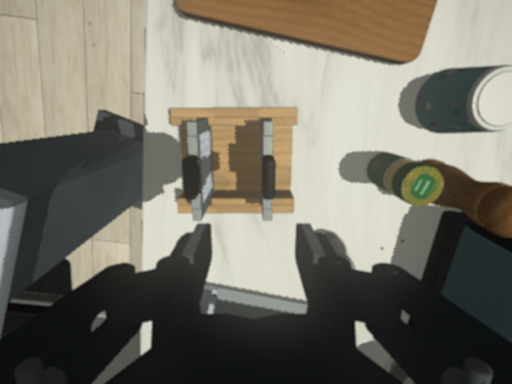

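```bash
python3 - <<'E'
from h import *
c=np.load('w1.npy',allow_pickle=True).item()
A=bp('wrist',(266.5,120),.11,c);B=bp('wrist',(266.5,221),.11,c)
d=A-B;print(A.round(4),B.round(4),((A+B)/2).round(4),np.linalg.norm(d).round(4),np.degrees(np.arctan2(-d[0],d[1])))
for u in(262,268.5,275):print(bp('wrist',(u,177),.138,c).round(4))
for p in [(192,121),(197,219)]:print('narrow',bp('wrist',p,.11,c).round(4))
E
```

```text
[0.4403 0.4081 0.11  ] [0.4808 0.3111 0.11  ] [0.4606 0.3596 0.11  ] 0.1051 22.652734197095782
[0.4547 0.3597 0.138 ]
[0.4602 0.3619 0.138 ]
[0.4658 0.3642 0.138 ]
narrow [0.3736 0.3801 0.11  ]
narrow [0.4111 0.2855 0.11  ]
```

```bash
python3 -c "
from h import *
plan(.4605,.359,.115,22.3)"
```

```text
t 1.9 pos [0.4491 0.3505 0.2503] cur yaw 22.1 zaxis [-0.  0. -1.] q6 0.15 SHIFT [  3.5  13.7 135.3] TURN -0.0035 f [-0.2 -0.2 -0.2] open 0.0449
```

```bash
python3 -m creep '[[120,4,13,40,0],[120,4,13,80,0],[120,4,13,110,0],[120,4,13,125,0],[120,4,13,135,0],[120,4,13,135,0],[255,4,13,135,0],[255,4,13,135,0],[255,4,13,135,0],[255,4,13,135,0],[255,4,13,135,0],[255,4,13,135,0]]' 60
python3 -c "
from h import *
plan(.4605,.359,.205,22.3)"
```

```text
t: 2.9
tool_pos: [0.462, 0.3592, 0.118]
tool_rot: [1.756, 2.603, 0.007]
contact_force: [0.0, 1.3, 6.0]
opening: 0.0105
t 2.9 pos [0.462  0.3592 0.118 ] cur yaw 22.0 zaxis [ 0.004  0.003 -1.   ] q6 0.15 SHIFT [  0.4  -1.1 -87.1] TURN -0.0053 f [0.  1.3 6. ] open 0.0105
```

```bash
python3 -m creep '[[255,0,0,-5,0],[255,0,0,-12,0],[255,0,0,-25,0],[255,0,0,-45,0],[255,0,0,-70,0],[255,0,0,-95,0],[255,0,0,-120,0],[255,0,0,-120,0],[255,0,0,-120,0]]' 60
python3 - <<'E'
from h import *
plan(.463,.077,.235,9.6)
im=ctrl.get_image('wrist');c=ctrl.calibration('wrist')
s=ctrl.get_image('scene')
cv2.imwrite('pics/l1.png',cv2.resize(np.hstack([im,s]),(800,300))[:,:,::-1])
E
```

```text
t: 3.65
tool_pos: [0.4611, 0.3584, 0.2373]
tool_rot: [1.756, 2.604, 0.004]
contact_force: [0.2, 0.4, -3.8]
opening: 0.0106
t 3.65 pos [0.4611 0.3584 0.2373] cur yaw 22.0 zaxis [ 0.002  0.001 -1.   ] q6 0.15 SHIFT [-261.7 -103.6    1.9] TURN 0.2164 f [ 0.2  0.4 -3.8] open 0.0106
```

View pics/l1.png

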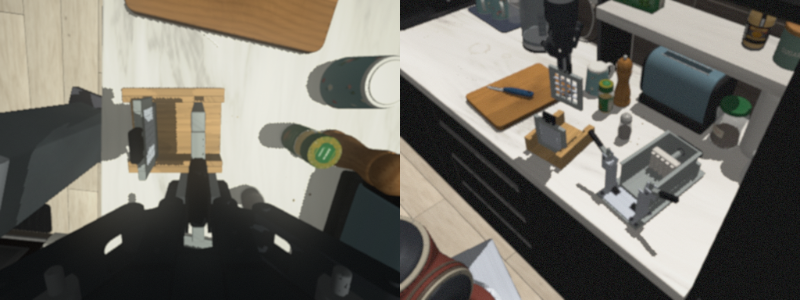

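```bash
python3 - <<'E'
from h import *
for n,bl,br in(('top',(244,178,44,20),(342,155,56,28)),('scene',(236,160,40,45),(312,225,50,38))):
    im=cv2.imread(f'pics/{n}0.png').max(2);P=[]
    for x,y,w,h in(bl,br):
        m=(im[y:y+h,x:x+w]<45).astype(np.uint8)
        k,l,st,ce=cv2.connectedComponentsWithStats(m);i=1+st[1:,4].argmax()
        P.append(ce[i]+[x,y]);print(n,st[i]+[x,y,0,0,0],P[-1].round(1))
    A,B=bp(n,P[0],.139),bp(n,P[1],.139);d=A-B
    print(A.round(4),B.round(4),'mid',((A+B)/2).round(4),'len',np.linalg.norm(d).round(4),'yaw',np.degrees(np.arctan2(-d[0],d[1])).round(2))
E
```

```text
top [251 187  22   5  81] [261.7 189.2]
top [366 164  24   9  85] [377.5 167.8]
[0.446  0.1883 0.139 ] [ 0.4825 -0.0318  0.139 ] mid [0.4643 0.0783 0.139 ] len 0.2231 yaw 9.41
scene [242 167  16  20  94] [248.7 176.3]
scene [332 245  24  14 172] [342.7 251.5]
[0.4458 0.1917 0.139 ] [ 0.4819 -0.0331  0.139 ] mid [0.4639 0.0793 0.139 ] len 0.2276 yaw 9.11
```

```bash
python3 -c "
from h import *
plan(.464,.0788,.30,9.4)"
python3 -m creep '[[255,0,0,-30,0],[255,0,0,-63,0],[255,-35,-14,-63,0.05],[255,-70,-28,-63,0.1],[255,-105,-41,-63,0.15],[255,-140,-55,-63,0.2],[255,-175,-69,-63,0.22],[255,-210,-82,-63,0.22],[255,-240,-94,-63,0.22],[255,-260,-102,-63,0.22],[255,-260,-102,-63,0.22],[255,-260,-102,-63,0.22]]' 60
python3 - <<'E'
from h import *
plan(.464,.0788,.22,9.4)
im=ctrl.get_image('wrist');c=ctrl.calibration('wrist');np.save('w2.npy',c,allow_pickle=True)
s=ctrl.get_image('top')
cv2.imwrite('pics/w2.png',im[:,:,::-1]);cv2.imwrite('pics/t2.png',s[:,:,::-1])
cv2.imwrite('pics/l2.png',cv2.resize(np.hstack([im,s]),(800,300))[:,:,::-1])
E
```

```text
t 3.75 pos [0.4595 0.3575 0.2333] cur yaw 22.0 zaxis [-0.003 -0.002 -1.   ] q6 0.15 SHIFT [-260.2 -100.5  -66.2] TURN 0.2199 f [ 0.3 -0.1 -2.8] open 0.0104
t: 4.75
tool_pos: [0.4625, 0.0781, 0.2958]
tool_rot: [-2.033, -2.391, 0.004]
contact_force: [0.4, 0.9, -2.5]
opening: 0.0106
t 4.75 pos [0.4625 0.0781 0.2958] cur yaw 9.25 zaxis [-0.004  0.    -1.   ] q6 -0.15 SHIFT [ 0.4  1.9 75.8] TURN -0.0026 f [ 0.4  0.9 -2.5] open 0.0106
```

View pics/l2.png

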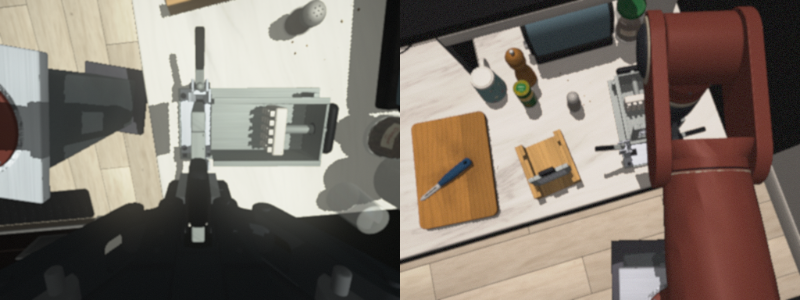

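```bash
python3 -m creep '[[255,0,1,30,0],[255,0,1,60,0],[255,0,1,75,0],[255,0,1,82,0],[255,0,1,85,0],[255,0,1,88,0],[255,0,1,91,0],[255,0,1,92,0],[255,0,1,92,0]]' 60
python3 - <<'E'
from h import *
plan(.464,.0788,.134,9.4);print(ctrl.get_obs()['wrist_torque'].round(2))
E
```

```text
t: 5.6
tool_pos: [0.4649, 0.0792, 0.2071]
tool_rot: [2.031, 2.395, 0.001]
contact_force: [-0.2, 0.2, -2.5]
opening: 0.0104
t 5.6 pos [0.4649 0.0792 0.2071] cur yaw 9.41 zaxis [ 0.001  0.    -1.   ] q6 -0.15 SHIFT [-0.2 -1.  73.1] TURN 0.0001 f [-0.2  0.2 -2.5] open 0.0104
[-0.02 -0.01  0.03]
```

```bash
python3 -m creep '[[255,0,0,2,0],[255,0,0,4,0],[255,0,0,6,0],[255,0,0,8,0],[255,0,0,10,0],[255,0,0,10,0]]' 60
python3 - <<'E'
from h import *
plan(.464,.0788,.134,9.4);print(ctrl.get_obs()['wrist_torque'].round(2))
E
```

```text
t: 6.1
tool_pos: [0.4641, 0.0792, 0.1956]
tool_rot: [-2.032, -2.395, 0.001]
contact_force: [0.1, 0.5, -3.0]
opening: 0.0108
t 6.1 pos [0.4641 0.0792 0.1956] cur yaw 9.4 zaxis [-0.001  0.    -1.   ] q6 -0.15 SHIFT [-0.3 -0.1 61.6] TURN -0.0001 f [ 0.1  0.5 -3. ] open 0.0108
[ 0.27 -0.05 -0.03]
```

```bash
python3 -m creep '[[255,0,0,4,0],[255,0,0,8,0],[255,0,0,12,0],[255,0,0,16,0],[255,0,0,16,0]]' 60
python3 -m creep '[[255,0,0,5,0],[255,0,0,10,0],[255,0,0,15,0],[255,0,0,20,0],[255,0,0,25,0],[255,0,0,30,0],[255,0,0,34,0],[255,0,0,34,0]]' 60
python3 - <<'E'
from h import *
plan(.464,.0788,.134,9.4);print(ctrl.get_obs()['wrist_torque'].round(2))
E
```

```text
t: 6.52
tool_pos: [0.4638, 0.0791, 0.1789]
tool_rot: [-2.031, -2.395, 0.002]
contact_force: [-0.3, 1.3, -3.9]
opening: 0.0108
t: 7.18
tool_pos: [0.4639, 0.0791, 0.1449]
tool_rot: [-2.031, -2.395, 0.002]
contact_force: [0.4, 1.3, -4.0]
opening: 0.0105
t 7.1833 pos [0.4639 0.0791 0.1449] cur yaw 9.4 zaxis [-0.002 -0.    -1.   ] q6 -0.15 SHIFT [-0.3  0.1 10.9] TURN 0.0001 f [ 0.4  1.3 -4. ] open 0.0105
[ 0.44 -0.01  0.05]
```

```bash
python3 -m creep '[[255,1,0,2,0],[255,1,0,4,0],[255,1,0,6,0],[255,1,0,8,0],[255,1,0,9,0],[255,1,0,9,0]]' 60
python3 -m creep '[[255,0,0,1,0],[255,0,0,2,0],[255,0,0,2,0]]' 60
python3 -m creep '[[255,0,0,1,0],[255,0,0,2,0],[255,0,0,2,0]]' 60
```

```text
t: 7.68
tool_pos: [0.4641, 0.0799, 0.1369]
tool_rot: [-2.032, -2.396, 0.001]
contact_force: [0.0, 1.3, -3.6]
opening: 0.0106
t: 7.93
tool_pos: [0.4642, 0.08, 0.1352]
tool_rot: [-2.032, -2.396, 0.0]
contact_force: [-0.3, -1.0, -2.7]
opening: 0.0106
t: 8.18
tool_pos: [0.4646, 0.0801, 0.1339]
tool_rot: [2.032, 2.396, 0.001]
contact_force: [-0.0, -0.4, -1.9]
opening: 0.0105
```

```bash
python3 -m creep '[[255,0,0,1,0],[255,0,0,2,0],[255,0,0,2,0]]' 60
python3 -m creep '[[255,0,0,1,0],[255,0,0,2,0],[255,0,0,2,0]]' 60
```

```text
t: 8.43
tool_pos: [0.4647, 0.0801, 0.1321]
tool_rot: [2.031, 2.395, 0.001]
contact_force: [-0.9, -0.6, 4.8]
opening: 0.0106
t: 8.68
tool_pos: [0.4649, 0.0801, 0.1303]
tool_rot: [2.031, 2.395, 0.001]
contact_force: [-2.2, -0.1, 7.6]
opening: 0.0106
```

```bash
python3 -m creep '[[255,0,0,-2,0],[255,0,0,-3,0],[255,0,0,-3,0],[170,0,0,-3,0],[150,0,0,-3,0],[150,0,0,-3,0],[150,0,0,-5,0],[150,0,0,-25,0],[150,0,0,-60,0],[150,0,0,-95,0],[150,0,0,-115,0],[150,0,0,-115,0]]' 60
python3 - <<'E'
from h import *
plan(.464,.0788,.25,9.4)
im=ctrl.get_image('wrist');c=ctrl.calibration('wrist');np.save('w3.npy',c,allow_pickle=True)
cv2.imwrite('pics/w3.png',im[:,:,::-1])
for l in('lever_left','lever_right','wide_grid_center'):
    for b in ctrl.boxes_of('wrist',l)[:1]: print(l,np.round(b['rect']),round(b['conf'],2))
E
```

```text
t: 9.68
tool_pos: [0.4671, 0.0801, 0.2507]
tool_rot: [2.027, 2.39, 0.011]
contact_force: [0.8, -0.3, 0.3]
opening: 0.0348
t 9.6833 pos [0.4671 0.0801 0.2507] cur yaw 9.4 zaxis [ 0.011  0.    -1.   ] q6 -0.15 SHIFT [-0.8 -3.2  0.7] TURN -0.0001 f [ 0.8 -0.3  0.3] open 0.0348
lever_left [241.  18.  18. 102.] 0.78
lever_right [246. 238.  13.  78.] 0.86
wide_grid_center [240. 128.  15. 103.] 0.77
```

View pics/w3.png

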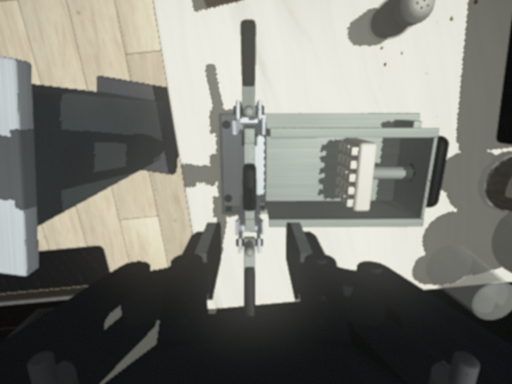

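```bash
cat >> h.py <<'E'
H=np.array([.4645,.0795,0]);Y=np.array([-.163,.987,0])
def lev(s,a,r): return H+s*Y*(.068+r*np.sin(a))+np.array([0,0,.117+r*np.cos(a)])
def go(s,a,r,up=0):
    p=lev(s,a,r);plan(p[0],p[1],p[2]-.0187+up,9.4)
E
python3 - <<'E'
from h import *
c=np.load('w3.npy',allow_pickle=True).item()
for a in(1.0,1.05,1.1,1.15,1.2):print(a,'L',pj('wrist',lev(1,a,.074),c).round(1),pj('wrist',lev(1,a,.024),c).round(1),'R',pj('wrist',lev(-1,a,.074),c).round(1),pj('top',lev(1,a,.074)).round(1),pj('top',lev(-1,a,.074)).round(1))
for z in(0,.2,.5):print(bp('top',(418,160),z).round(3))
go(1,1.12,.056,.06);go(1,1.12,.056)
E
```

```text
1.0 L [250.9  21.6] [251.   85.5] R [251.2 319.8] [250.8 188.9] [389.1 163.4]
1.05 L [250.9  20. ] [251.   84.8] R [251.2 319.1] [249.9 189.4] [389.7 163.7]
1.1 L [250.9  18.7] [251.   84.2] R [251.2 318.3] [249.  189.9] [390.1 164. ]
1.15 L [250.9  17.7] [251.   83.7] R [251.2 317.2] [248.3 190.5] [390.4 164.3]
1.2 L [250.9  17. ] [251.   83.3] R [251.2 316.1] [247.6 191. ] [390.7 164.6]
[ 0.534 -0.161  0.   ]
[ 0.479 -0.087  0.2  ]
[0.396 0.024 0.5  ]
t 9.8833 pos [0.4635 0.0801 0.2426] cur yaw 9.4 zaxis [-0.003 -0.    -1.   ] q6 -0.15 SHIFT [117.7   1.1  59.9] TURN -0.0 f [-0.1 -0.  -0.1] open 0.0354
t 9.8833 pos [0.4635 0.0801 0.2426] cur yaw 9.4 zaxis [-0.003 -0.    -1.   ] q6 -0.15 SHIFT [117.7   1.3 119.9] TURN -0.0 f [-0.1 -0.  -0.1] open 0.0354
```

```bash
python3 -m creep '[[130,40,1,0,0],[130,80,1,20,0],[130,118,1,50,0],[130,118,1,80,0],[130,118,1,105,0],[130,118,1,118,0],[130,118,1,118,0],[255,118,1,118,0],[255,118,1,118,0],[255,118,1,118,0],[255,118,1,118,0],[255,118,1,118,0]]' 50
python3 - <<'E'
from h import *
for a in(1.1,.8,.5,.25,0.,-.05):go(1,a,.056)
im=ctrl.get_image('wrist')
cv2.imwrite('pics/w4.png',im[:,:,::-1])
E
```

```text
t: 10.88
tool_pos: [0.4449, 0.1965, 0.1271]
tool_rot: [-2.031, -2.394, 0.003]
contact_force: [-6.5, -0.9, 1.8]
opening: 0.0105
t 10.8833 pos [0.4449 0.1965 0.1271] cur yaw 9.39 zaxis [-0.003 -0.    -1.   ] q6 0.1 SHIFT [-0.7  0.3  3.4] TURN -0.0002 f [-6.5 -0.9  1.8] open 0.0105
t 10.8833 pos [0.4449 0.1965 0.1271] cur yaw 9.39 zaxis [-0.003 -0.    -1.   ] q6 0.1 SHIFT [-10.4   0.2 -10.2] TURN -0.0002 f [-6.5 -0.9  1.8] open 0.0105
t 10.8833 pos [0.4449 0.1965 0.1271] cur yaw 9.39 zaxis [-0.003 -0.    -1.   ] q6 0.1 SHIFT [-23.7   0.2 -20.4] TURN -0.0002 f [-6.5 -0.9  1.8] open 0.0105
t 10.8833 pos [0.4449 0.1965 0.1271] cur yaw 9.39 zaxis [-0.003 -0.    -1.   ] q6 0.1 SHIFT [-36.7   0.2 -25.5] TURN -0.0002 f [-6.5 -0.9  1.8] open 0.0105
t 10.8833 pos [0.4449 0.1965 0.1271] cur yaw 9.39 zaxis [-0.003 -0.    -1.   ] q6 0.1 SHIFT [-50.6   0.2 -27.2] TURN -0.0002 f [-6.5 -0.9  1.8] open 0.0105
t 10.8833 pos [0.4449 0.1965 0.1271] cur yaw 9.39 zaxis [-0.003 -0.    -1.   ] q6 0.1 SHIFT [-53.4   0.2 -27.2] TURN -0.0002 f [-6.5 -0.9  1.8] open 0.0105
```

View pics/w4.png

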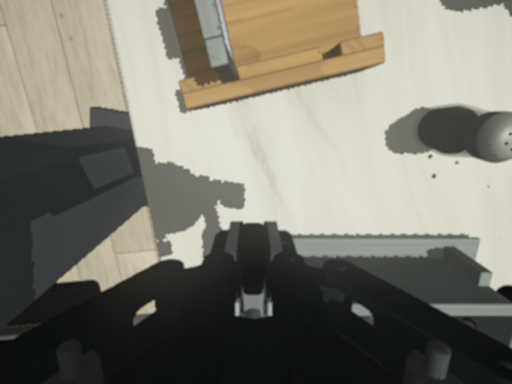

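```bash
python3 -m creep '[[255,-5,-1,-4,0],[255,-10,-1,-9,0],[255,-17,-1,-15,0],[255,-23,-1,-20,0],[255,-30,-1,-23,0],[255,-36,-1,-25,0],[255,-36,-1,-25,0]]' 50
python3 -m creep '[[255,-4,0,-1,0],[255,-8,0,-2,0],[255,-12,0,-2,0],[255,-15,0,-2,0],[255,-15,0,-2,0]]' 50
```

```text
t: 11.52
tool_pos: [0.4502, 0.1634, 0.1516]
tool_rot: [-2.029, -2.39, -0.009]
contact_force: [-2.1, 9.9, -4.3]
opening: 0.0102
t: 11.93
tool_pos: [0.4525, 0.1492, 0.1541]
tool_rot: [-2.028, -2.39, -0.009]
contact_force: [-4.0, 11.0, -2.2]
opening: 0.0107
```

```bash
python3 -m creep '[[255,-2,0,0,0],[255,-4,0,0,0],[255,-4,0,0,0]]' 50
python3 -m creep '[[255,-2,0,0,0],[255,-3,0,0,0],[255,-3,0,0,0]]' 50
```

```text
t: 12.18
tool_pos: [0.4531, 0.1457, 0.1543]
tool_rot: [-2.028, -2.39, -0.01]
contact_force: [-3.8, 12.6, -0.8]
opening: 0.0099
t: 12.43
tool_pos: [0.4535, 0.1432, 0.1543]
tool_rot: [-2.027, -2.389, -0.011]
contact_force: [-4.7, 14.4, -1.5]
opening: 0.01
```

```bash
python3 -m creep '[[255,-2,0,0,0],[255,-3,0,0,0],[255,-3,0,0,0]]' 50
python3 -m creep '[[255,-1,0,0,0],[255,-2,0,0,0],[255,-2,0,0,0]]' 50
```

```text
t: 12.68
tool_pos: [0.454, 0.1404, 0.1543]
tool_rot: [-2.027, -2.389, -0.012]
contact_force: [-4.3, 14.5, -1.1]
opening: 0.0098
t: 12.93
tool_pos: [0.4544, 0.1387, 0.1542]
tool_rot: [-2.026, -2.39, -0.013]
contact_force: [-3.6, 16.6, -1.3]
opening: 0.0096
```

```bash
python3 - <<'E'
from h import *
im=ctrl.get_image('wrist');s=ctrl.get_image('scene')
a=cv2.resize(im[190:384,140:400],(400,300));b=cv2.resize(s[150:300,230:400],(400,353),interpolation=cv2.INTER_CUBIC)[:300]
cv2.imwrite('pics/l5.png',np.hstack([a,b])[:,:,::-1])
E
```

```text
(no output)
```

View pics/l5.png

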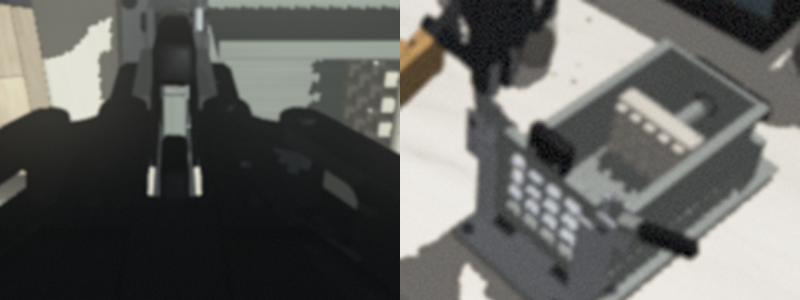

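```bash
python3 -m creep '[[130,0,0,0,0],[130,0,0,0,0],[130,0,0,0,0],[130,0,0,-30,0],[130,0,0,-60,0],[130,20,0,-80,0],[130,40,0,-80,0],[130,40,0,-80,0]]' 50
python3 - <<'E'
from h import *
plan(.4645,.0795,.25,9.4)
im=ctrl.get_image('wrist');s=ctrl.get_image('scene')
a=im[200:384,150:350];b=s[150:300,230:400]
cv2.imwrite('pics/l6.png',np.hstack([cv2.resize(a,(400,368)),cv2.resize(b,(400,368),interpolation=cv2.INTER_CUBIC)])[:,:,::-1])
for n in('wrist','scene'):
  for b in ctrl.boxes_of(n,'lever_left')[:1]: print(n,np.round(b['rect']),round(b['conf'],2))
for a in(0,.1,.2,.3):print(a,pj('scene',lev(1,a,.074)).round(1),pj('scene',lev(1,a,.024)).round(1),pj('wrist',lev(1,a,.074)).round(1),pj('wrist',lev(1,a,.024)).round(1))
E
```

```text
t: 13.7
tool_pos: [0.4499, 0.1756, 0.2366]
tool_rot: [2.028, 2.395, 0.008]
contact_force: [-0.2, 0.7, -0.4]
opening: 0.0419
t 13.7 pos [0.4499 0.1756 0.2366] cur yaw 9.48 zaxis [ 0.006  0.002 -1.   ] q6 0.05 SHIFT [-97.2  -1.4 -13.5] TURN 0.0015 f [-0.2  0.7 -0.4] open 0.0419
wrist [244. 206.  16.  36.] 0.82
scene [258. 165.  18.  38.] 0.7
0 [266.7 168.2] [265.6 188.8] [254.1 247. ] [254.  220.5]
0.1 [263.8 166.2] [264.7 188.1] [254.1 237.3] [254. 218.]
0.2 [260.9 164.5] [263.8 187.6] [254.1 227.1] [254.  215.3]
0.3 [258.1 163.2] [262.9 187.1] [254.1 216.6] [254.  212.6]
```

View pics/l6.png

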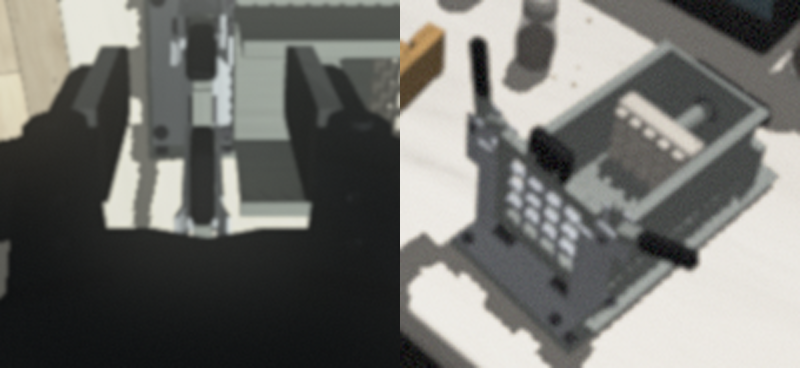

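```bash
python3 -m creep '[[255,20,-1,0,0],[255,20,-1,20,0],[255,20,-1,50,0],[255,20,-1,75,0],[255,20,-1,75,0],[255,13,-1,75,0],[255,7,-1,75,0],[255,0,-1,75,0],[255,-5,-1,75,0],[255,-5,-1,75,0]]' 50
python3 -m creep '[[255,-3,0,0,0],[255,-5,0,0,0],[255,-5,0,0,0]]' 50
python3 -m creep '[[255,-2,0,0,0],[255,-4,0,0,0],[255,-4,0,0,0]]' 50
```

```text
t: 14.73
tool_pos: [0.4498, 0.1696, 0.1614]
tool_rot: [-2.033, -2.394, -0.01]
contact_force: [-2.8, 6.1, 3.1]
opening: 0.0001
t: 14.98
tool_pos: [0.4504, 0.1666, 0.162]
tool_rot: [-2.03, -2.393, -0.014]
contact_force: [-5.3, 12.4, 5.5]
opening: -0.0
t: 15.23
tool_pos: [0.4509, 0.1638, 0.1624]
tool_rot: [-2.028, -2.392, -0.017]
contact_force: [-6.5, 16.7, 6.7]
opening: 0.0003
```

```bash
python3 -m creep '[[255,-2,0,0,0],[255,-4,0,0,0],[255,-4,0,0,0]]' 50
python3 -m creep '[[255,-2,0,0,0],[255,-4,0,0,0],[255,-4,0,0,0]]' 50
```

```text
t: 15.48
tool_pos: [0.4509, 0.1632, 0.1626]
tool_rot: [-2.024, -2.387, -0.026]
contact_force: [-8.5, 29.0, 7.5]
opening: -0.0002
t: 15.73
tool_pos: [0.451, 0.1628, 0.1628]
tool_rot: [-2.018, -2.383, -0.036]
contact_force: [-9.0, 41.8, 6.9]
opening: 0.0
```

```bash
python3 -m creep '[[255,12,0,0,0],[255,25,0,0,0],[255,25,0,-30,0],[130,25,0,-65,0],[130,25,0,-90,0],[130,25,0,-90,0]]' 50
python3 - <<'E'
from h import *
go(-1,1.15,.056,.10);go(-1,1.15,.056)
s=ctrl.get_image('scene')
cv2.imwrite('pics/s7.png',s[:,:,::-1])
for b in ctrl.boxes_of('scene','lever_left')[:1]: print(np.round(b['rect']),round(b['conf'],2))
E
```

```text
t: 16.23
tool_pos: [0.4511, 0.1768, 0.2576]
tool_rot: [2.026, 2.389, 0.018]
contact_force: [-0.1, -0.5, 0.4]
opening: 0.0358
t 16.2333 pos [0.4511 0.1768 0.2576] cur yaw 9.38 zaxis [ 0.015  0.003 -1.   ] q6 0.06 SHIFT [-217.4   -3.2   36.3] TURN -0.0004 f [-0.1 -0.5  0.4] open 0.0358
t 16.2333 pos [0.4511 0.1768 0.2576] cur yaw 9.38 zaxis [ 0.015  0.003 -1.   ] q6 0.06 SHIFT [-217.4   -4.6  136.3] TURN -0.0004 f [-0.1 -0.5  0.4] open 0.0358
[262. 167.  14.  38.] 0.6
```

```bash
python3 -m creep '[[130,-40,0,0,0],[130,-80,0,0,0],[130,-120,0,0,0],[130,-160,0,0,0],[130,-200,0,0,0],[130,-217,0,20,0],[130,-217,0,36,0],[130,-217,0,36,0],[130,-217,0,36,0]]' 50
python3 - <<'E'
from h import *
go(-1,1.15,.056)
E
```

```text
t: 17.08
tool_pos: [0.4815, -0.0377, 0.2106]
tool_rot: [-2.031, -2.392, 0.003]
contact_force: [0.7, 0.8, 0.0]
opening: 0.0419
t 17.0833 pos [ 0.4815 -0.0377  0.2106] cur yaw 9.34 zaxis [-0.004  0.001 -1.   ] q6 -0.4 SHIFT [-0.9  2.7 89.4] TURN -0.001 f [0.7 0.8 0. ] open 0.0419
```

```bash
python3 -m creep '[[130,0,2,30,0],[130,0,2,60,0],[130,0,2,80,0],[130,0,2,87,0],[130,0,2,87,0],[255,0,2,87,0],[255,0,2,87,0],[255,0,2,87,0],[255,0,2,87,0],[255,0,2,87,0],[255,0,2,87,0]]' 70
python3 - <<'E'
from h import *
for a in(1.15,0.):go(-1,a,.056)
E
```

```text
t: 18.0
tool_pos: [0.484, -0.0378, 0.1275]
tool_rot: [-2.031, -2.396, 0.005]
contact_force: [-8.6, -1.7, 6.3]
opening: 0.0108
t 18.0 pos [ 0.484  -0.0378  0.1275] cur yaw 9.42 zaxis [-0.002 -0.002 -1.   ] q6 -0.39 SHIFT [-0.2 -0.1  6.3] TURN 0.0003 f [-8.6 -1.7  6.3] open 0.0108
t 18.0 pos [ 0.484  -0.0378  0.1275] cur yaw 9.42 zaxis [-0.002 -0.002 -1.   ] q6 -0.39 SHIFT [ 50.9  -0.2 -26.9] TURN 0.0003 f [-8.6 -1.7  6.3] open 0.0108
```

Gripped; swing the right lever up along its arc.

```bash
python3 -m creep '[[255,4,-1,-4,0],[255,9,-1,-9,0],[255,15,-1,-15,0],[255,22,-1,-20,0],[255,29,-1,-24,0],[255,36,-1,-26,0],[255,41,-1,-28,0],[255,45,-1,-28,0],[255,45,-1,-28,0]]' 70
python3 -m creep '[[255,2,0,0,0],[255,4,0,0,0],[255,4,0,0,0]]' 70
```

```text
t: 18.75
tool_pos: [0.4767, 0.0049, 0.1537]
tool_rot: [2.029, 2.391, -0.006]
contact_force: [2.3, -8.4, -6.7]
opening: 0.0089
t: 19.0
tool_pos: [0.476, 0.0081, 0.154]
tool_rot: [2.027, 2.392, -0.008]
contact_force: [0.2, -9.6, -4.9]
opening: 0.0087
```

```bash
python3 -m creep '[[130,0,0,0,0],[130,0,0,0,0],[130,0,0,0,0],[130,0,0,-30,0],[130,0,0,-65,0],[130,-20,0,-80,0],[255,-46,0,-80,0],[255,-46,0,-80,0],[255,-46,0,-50,0],[255,-46,0,-20,0],[255,-46,0,-7,0],[255,-46,0,-7,0]]' 50
python3 -m creep '[[255,6,0,0,0],[255,12,0,0,0],[255,17,0,0,0],[255,22,0,0,0],[255,22,0,0,0]]' 50
python3 -m creep '[[255,3,0,0,0],[255,6,0,0,0],[255,6,0,0,0]]' 50
```

```text
t: 20.0
tool_pos: [0.4805, -0.0334, 0.1563]
tool_rot: [-2.027, -2.391, 0.005]
contact_force: [-1.2, 0.0, -0.2]
opening: -0.0001
t: 20.42
tool_pos: [0.481, -0.0133, 0.164]
tool_rot: [2.027, 2.392, -0.001]
contact_force: [-2.2, -4.6, 2.8]
opening: -0.0005
t: 20.67
tool_pos: [0.4804, -0.0081, 0.1646]
tool_rot: [2.027, 2.391, -0.001]
contact_force: [-2.2, -8.2, 4.2]
opening: -0.0002
```

```bash
python3 -m creep '[[255,2,0,0,0],[255,4,0,0,0],[255,4,0,0,0]]' 50
python3 -m creep '[[255,2,0,0,0],[255,4,0,0,0],[255,4,0,0,0]]' 50
python3 -m creep '[[255,1,0,0,0],[255,2,0,0,0],[255,2,0,0,0]]' 50
```

```text
t: 20.92
tool_pos: [0.48, -0.0048, 0.1649]
tool_rot: [2.026, 2.39, -0.003]
contact_force: [-2.8, -8.8, 4.3]
opening: -0.0001
t: 21.17
tool_pos: [0.48, -0.0044, 0.1651]
tool_rot: [2.022, 2.384, -0.011]
contact_force: [-0.9, -24.0, 2.7]
opening: 0.0002
t: 21.42
tool_pos: [0.4799, -0.0042, 0.1652]
tool_rot: [2.021, 2.381, -0.015]
contact_force: [-0.2, -28.2, 2.9]
opening: 0.0002
```

Stop reached. Back off, rise clear and check.

```bash
python3 -m creep '[[255,-12,0,0,0],[255,-22,0,0,0],[255,-22,0,-40,0],[255,-22,0,-80,0],[255,-22,0,-110,0],[255,-22,0,-110,0]]' 50
python3 -m creep '[[255,40,0,0,0],[255,80,0,0,0],[255,120,0,0,0],[255,160,0,0,0],[255,200,0,0,0],[255,240,0,0,0],[255,260,0,0,0],[255,260,0,0,0],[255,260,0,0,0]]' 50
python3 - <<'E'
from h import *
s=ctrl.get_image('scene');t=ctrl.get_image('top')
for n in('scene','top'):
  for l in('lever_left','lever_right','narrow_grid_center','wide_grid_center'):
    for b in ctrl.boxes_of(n,l)[:1]: print(n,l,np.round(b['rect']),round(b['conf'],2))
for a in(0,.1,.2):
  for k in(1,-1):print(a,k,pj('scene',lev(k,a,.074)).round(1),pj('scene',lev(k,a,.024)).round(1))
a=s[130:300,230:400];b=t[80:260,150:400]
cv2.imwrite('pics/f1.png',np.hstack([cv2.resize(a,(400,400),interpolation=cv2.INTER_CUBIC),cv2.resize(b,(400,400))])[:,:,::-1])
plan(.46,.08,.25,9.4)
E
```

```text
t: 21.92
tool_pos: [0.4844, -0.0187, 0.2805]
tool_rot: [2.023, 2.386, 0.014]
contact_force: [-0.2, 0.6, 1.3]
opening: 0.0
t: 22.67
tool_pos: [0.4379, 0.2393, 0.2712]
tool_rot: [2.028, 2.399, 0.002]
contact_force: [-0.2, -0.1, 0.2]
opening: 0.0001
scene lever_left [261. 169.  15.  33.] 0.7
scene lever_right [313. 211.  17.  33.] 0.83
scene narrow_grid_center [175. 143.  39.  54.] 0.71
scene wide_grid_center [267. 203.  48.  64.] 0.98
top lever_right [339. 163.  24.  16.] 0.52
top narrow_grid_center [164. 210.  55.  32.] 0.58
top wide_grid_center [306. 175.  40.  18.] 0.73
0 1 [266.7 168.2] [265.6 188.8]
0 -1 [326. 213.] [322.  233.4]
0.1 1 [263.8 166.2] [264.7 188.1]
0.1 -1 [329.5 215.8] [323.1 234.3]
0.2 1 [260.9 164.5] [263.8 187.6]
0.2 -1 [333. 219.] [324.1 235.2]
t 23.1667 pos [0.4383 0.2375 0.2703] cur yaw 9.34 zaxis [-0.  0. -1.] q6 0.18 SHIFT [-158.9   -4.2   20.3] TURN -0.001 f [-0.5  0.4 -1.1] open 0.0
```

View pics/f1.png

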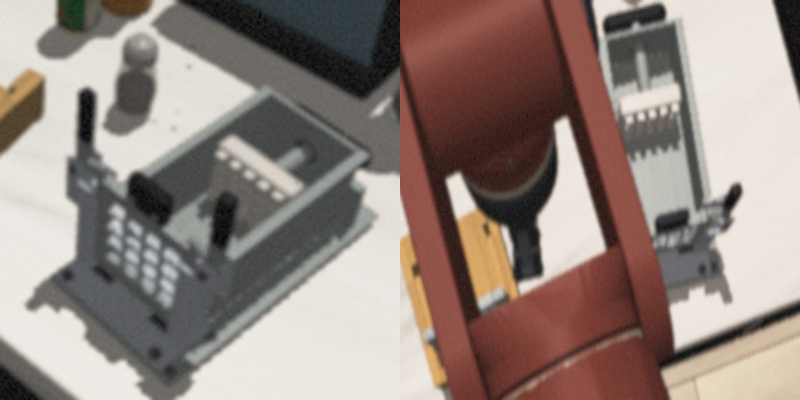

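```bash
python3 -c "
from station import ctrl
print(ctrl.finish_job())"
```

```text
the job is handed in; nothing more can be done
None
```

The wide grid is clamped in the chip cutter with both levers shut, and I handed the job in at about 23 s on the robot clock.

- **Fitting the grid:** I lifted it out of the stand by its tab. It went into the guide channels on the first try and met the buffers with under 8 N of contact force. I let it go at rest height while both levers were still open.
- **Levers:** I swung each lever up by gripping its handle, but the fingers slid along both handles before they were fully shut. I then pushed each one home from outside with closed fingers until it met a hard stop. The peak forces were about 42 N on the left and 28 N on the right. The left figure is above the 40 N limit for the arm or gripper body, but that contact was on the fingers.
- **Last checks:**
  - In the scene picture both handle tips are within about 1 pixel of where a fully shut lever should appear.
  - The wide grid is seated.
  - The narrow grid's detection boxes moved by only 1–5 pixels from the start.
  - The arm is clear, with contact force near zero.
- **Not checked:** I had no direct reading of buffer travel. I inferred that the grid is pressed home from the levers reaching their stops. In the final top view the left lever was hidden by the arm.

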